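# Clamp the glass in the pipette puller

## Task

A glass blank lies in the pipette puller and its right end is already clamped. Open the guard lid fully so that its folding stay snaps straight and holds the lid up by itself, then tighten the left clamp by turning its thumb knob clockwise until the torque limiter slips; let it click two or three times, stop and let go. Leave the right clamp's knob alone, do not touch the glass, and do not disturb the things lying around.

Things in the scene. Friction and masses are not known exactly. Their poses are not given: they have to be found in the camera images.
- puller: Pipette puller: white bench instrument fixed to the table, an open-topped case 202 (x) x 210 (y) x 100 mm. Origin: centre of its footprint on the table; front (display, keys) faces its -x, its left is +y. Walls 8 mm thick; inner deck at z = 35 mm. Two alike clamps stand inside at x = -35 mm, y = +48 mm (left) and -48 mm (right), a heater between them.
- glass: The glass blank, a clear tube 4.4 mm thick and 150 mm long along the puller's y, lying in both clamps with its axis 52 mm above the table. Fixed here; not to be touched. Origin: its middle.
- lid_hinge (a point): Middle of the lid's hinge axis, which runs along the puller's y, at puller x = +90 mm, z = 103 mm.
- lid_handle (a point): Middle of the lid's handle: round aluminium bar 10 mm thick, 76 mm long, parallel to the hinge and 227 mm from it, 28 mm clear of the lid's front edge; 106 mm above the table when shut, about 330 mm when up. Pinched from above with the fingers closing along the puller's x, it turns between them as the lid swings, so the tool may stay pointing down.
- lid (a joint): Guard lid: white frame 190 x 208 mm, 9 mm thick, with a clear window, lying on the case, hinged along its far edge; about 0.35 kg, falls shut unless the stay is locked. Angle in rad: 0 shut, growing as its front edge goes up and back about the hinge. The stay stops it at 1.45 (dead centre); resting on the locked stay it stands at about 1.43.
- stay_pin (a point): Elbow pin of the folding stay: two steel links, each 56 mm between pins and 9 mm wide, inside the case's right wall (puller y = -89 mm), joining that wall to the lid. Folded down in the case while the lid is shut.
- stay_elbow (a joint): Unfolding of the stay's elbow in rad: 0 folded (lid shut), 2.40 links in line (dead centre), 2.60 past centre on its stop, i.e. locked, kept there by the lid's weight. A weak spring pushes it towards locked: with the lid within about 5 degrees of its top position the spring lifts it the rest and snaps past centre by itself, also if the lid is let go there.
- knob_grip (a point): Middle of the left clamp's thumb knob: black fluted, 35 mm across, 22 mm tall, vertical axis; middle 83 mm, top 94 mm above the table, clamp bridge below it at 70 mm (screw heads 72 mm). It keeps its height as it turns. A white mark near its rim shows rotation; the slotted steel centre, 12 mm across, is the screw's and stands still while the limiter slips.
- clamp_screw (a joint): Angle of the left clamp's screw in rad: negative is open, growing as it turns clockwise seen from above, 0 when the pressure pad is tight on the glass (hard stop). Starts 0.8 to 2.6 rad open; the pad sinks 1 mm per rad. Takes about 0.04 N m to turn.
- clamp_ratchet (a joint): Slip of the left knob against its screw in rad, growing clockwise; 0 at the start. Stays near 0 while the screw turns along; once the screw is tight the limiter gives at about 0.2 N m and the knob slips on, one click each 0.52 rad (12 a turn).
- right_knob (a joint): Angle of the right clamp's knob in rad, 0 at the start (already tight); the same knob as the left one, 96 mm to its right. To be left alone.
- capillary_box: Flat white box, 52 x 82 x 16 mm, lying on the table. Bystander.
- waste_pot: Open plastic pot, 60 mm wide, 62 mm tall. Bystander.
- dish_60_a: Clear dish, 54 mm wide, 12 mm tall. Bystander.
- forceps: Steel forceps, 122 mm long along their y, 11 mm high. Bystander.
- microscope: The microscope, fixed on the table to the robot's right; nothing to do with it, but keep the arm clear. Origin: middle of its base. Its eyepieces overhang the table edge towards the robot, 210 to 295 mm on its -x side of the origin, 330 to 450 mm above the table; passing in front of it, keep the fingertips above that or the arm tucked in.

How it is judged:
On the way, in this order (a step that is already met when the one before it is completed fails the run):
1. the lid is up on its locked stay and its handle let go (tool at least 40 mm away) (value of joint lid above 1.35 rad and value of joint stay_elbow above 2.5 rad and distance between the grasp point and lid_handle above 0.04 m), for 0.3 s.
2. the left clamp's pad is tight on the glass (value of joint clamp_screw above -0.06 rad), for 0.1 s.
3. the limiter has slipped at least about two clicks (0.75 rad) (value of joint clamp_ratchet above 0.75 rad), for 0.1 s.
At the end, for the whole second after the job is handed in: The lid stands above 1.35 rad on its locked stay (elbow past 2.5 rad), the left screw is tight (above -0.06 rad), its knob has slipped between 0.75 and 2.9 rad in all (about two to five clicks), and the right knob is within 0.3 rad of its start (value of joint lid above 1.35 rad and value of joint stay_elbow above 2.5 rad and value of joint clamp_screw above -0.06 rad and value of joint clamp_ratchet between 0.75 and 2.9 rad and value of joint right_knob between -0.3 and 0.3 rad); the robot touches nothing.
It fails at once if the left knob is turned on for more than five clicks (2.9 rad) of slip (value of joint clamp_ratchet above 2.9 rad).
It fails at once if the right clamp's knob is turned by more than 0.3 rad (value of joint right_knob above 0.3 rad or value of joint right_knob below -0.3 rad).
It fails at once if the glass is touched with more than 1 N (contact force between any of the fingers, the arm and glass above 1 N).
It fails at once if a bystander is moved by more than 30 mm (distance of any of capillary_box, waste_pot, dish_60_a, forceps from where it was at the start of the episode above 0.03 m).
It also fails if it takes over 72 s, if anything falls off the work surface, if the arm or the gripper's body presses on something with over 40 N, if the wrist force passes 120 N, or if a joint passes its speed limit or range.

## Robot

A 6-joint arm with a two-finger parallel gripper is mounted at the origin on a cart in front of the work surface, level with it; the furniture and walls round the work are solid. World frame = base frame: x ahead of the robot, y to its left, z up, the work surface at z = 0. Lengths are in m, angles in rad, forces in N, time in s.
With the tool pointing down it reaches from about 0.375 to 0.975 m from the base axis. Payload 3.8 kg.
Tool frame: the origin (TCP) lies on the mounting face of the last link; the fingertips stand 173 mm ahead of it and the grasp point (between the pads) lies 155 mm ahead of it (bot.hold_point_z is the distance from the TCP to the grasp point, in m); z points along the fingers, y is the line along which they close (so a half turn about z gives the same grasp; the last joint's range is limited). The gripper opens to 85 mm and grips with 20 to 120 N. Pads are 22 mm wide; open, the fingers measure 114 mm over their backs; the gripper's body (76 mm by 85 mm) begins 54 mm behind the grasp point. The pads swing forward as they close: fully open they stand 13 mm farther back than shut.
Start: joints at [1.293, 0.264, 1.604, -0, 1.274, -0.037], TCP at [0.161, 0.656, 0.405] pointing down, gripper open.
Joint ranges: [-2.63, 2.63], [-0.94, 2.18], [0.31, 2.57], [-1.31, 4.45], [0, 2.66], [-2.55, 2.55]. Speed limits (rad/s): [2.57, 2.57, 3.14, 3.14, 3.14, 3.14].

## Interface

Orientations are given as a rotation vector (axis times angle).
In Python, from workcell import bot, optics gives the robot as it stands.
- The arm moves only by the shell command python3 -m jog 'ROWS' [OPENING] [FORCE]. ROWS is JSON, a list of rows, each an object of numbers: "dx", "dy", "dz": the shift along the tool's x, y, z in mm; "ax", "ay", "az": the turn, a rotation vector about the tool's x, y, z in degrees. A call has 1 to 20 rows; each row shifts and turns the commanded pose from where the row before left it, along the tool's axes as they then stand; what a row does not reach is not made up. A row lasts 1/12 s, in which the tool goes at most 41.7 mm and 7.16 degrees, less where a joint would pass 70% of its speed; a pose out of reach is approached as far as the arm can. A call with a gripper value outside its range is refused whole. OPENING is the opening, from 0 (shut) to 1 (fully open), set as the call begins (- or left out, the last holds). The fingers move at their own pace and stop on an object; FORCE is the grip in N (left out, the last holds). Time passes only in rows, so rows that do not move let the fingers close. It gives the time, the measured TCP pose, the force, the opening and the grip force at its end, in the units of the state.
- bot.read_state(): the state, without advancing time (a new reading comes with each control period).
- optics.read_camera(name): name is "scene" or "side" or "wrist"; returns a dict with "img" (480x640x3 uint8, red, green, blue), "vertical_fov" (degrees; the focal length in pixels is half the picture's height over the tangent of half this angle, whatever the lens; pixels are square), "cx", "cy" (the principal point, pixels), "R" (3x3) and "t" (3): a world point X has camera coordinates R X + t; the wrist camera has in their place "tool_from_camera" (4x4, takes a point from camera to tool coordinates, whose origin is the TCP and whose axes are the flange's). Camera axes: x right, y down, z forward; pixel columns grow to the right and rows downward; lengths in m; the calibration is good to about 2 mm. A picture is of the moment at which its call begins: read the wrist's pose just before it. There is no depth.
- bot.finish_job(): hands the job in; it is judged then, once.
The state is a dict: "time": time; "q": joint angles; "joint_vel": joint speeds; "joint_torque": joint torques, N m; "tool_pos": TCP position; "tcp_rot": TCP orientation; "wrist_force": force on the tool from outside, world axes, zero at the start; "torque": the same for the moment, N m; "width": opening from 0.0 (shut) to 1.0 (fully open); "grip_force": force on a finger pad.
Only numpy, scipy, OpenCV 4.12 (cv2) and the standard library are available. Lean on these libraries where they do the work, as an engineer would, in place of code of your own. Each camera call takes 0.05 s, during which the arm holds its last target. There are 200 camera calls.

## Working session

There is one attempt and no reset: what is moved stays moved. The work goes in short steps, Python scripts to look and compute and a shell command to move; the robot and the scene stay as the last step left them, time stands still between calls to the robot, and variables do not carry over. Pictures are saved under pics/ and viewed, at most 10 in all, crops included, and the job is handed in when it is done.

```bash
mkdir -p pics
cat > h.py <<'E'
from workcell import bot, optics
import numpy as np, cv2
from scipy.spatial.transform import Rotation as Ro
def snap(n,f):
    s=bot.read_state(); c=optics.read_camera(n); cv2.imwrite('pics/'+f,c['img'][:,:,::-1]); return s,c
def KRt(c,s=None):
    f=240/np.tan(np.radians(c['vertical_fov'])/2)
    K=np.array([[f,0,c['cx']],[0,f,c['cy']],[0,0,1]])
    if 'R' in c: return K,np.array(c['R']),np.array(c['t'])
    T=np.eye(4);T[:3,:3]=Ro.from_rotvec(s['tcp_rot']).as_matrix();T[:3,3]=s['tool_pos']
    M=np.linalg.inv(T@np.array(c['tool_from_camera'])); return K,M[:3,:3],M[:3,3]
def proj(k,P):
    K,R,t=k; p=(R@np.atleast_2d(P).T).T+t; p=p@K.T; return p[:,:2]/p[:,2:]
def atz(k,uv,z):
    K,R,t=k; d=R.T@np.linalg.solve(K,[*uv,1]); o=-R.T@t; return o+d*(z-o[2])/d[2]
E
python3 - <<'E'
from h import *
import pickle
d={}
for n in('scene','side','wrist'):
    s,c=snap(n,n+'0.png'); d[n]=KRt(c,s); print(n,c['vertical_fov'],-d[n][1].T@d[n][2], d[n][1][2], {k:v for k,v in c.items() if k not in('img',)}.keys())
pickle.dump(d,open('cal.pkl','wb'))
print(s)
E
```

```text
scene 46.6972980581492 [-0.18484276  0.72343526  0.67317116] [ 0.56160742 -0.70028809 -0.44067415] dict_keys(['vertical_fov', 'cx', 'cy', 'R', 't'])
side 49.417563640134055 [ 0.89266861 -0.67691242  1.03246661] [-0.29367039  0.44967179 -0.843536  ] dict_keys(['vertical_fov', 'cx', 'cy', 'R', 't'])
wrist 64.02993264601588 [0.08533346 0.67355084 0.37315781] [ 0.29632071 -0.07538223 -0.952109  ] dict_keys(['vertical_fov', 'cx', 'cy', 'tool_from_camera'])
{'time': 0.1, 'q': array([ 1.29308081e+00,  2.64665138e-01,  1.60524026e+00, -5.01232481e-05,
        1.27368303e+00, -3.68960557e-02]), 'joint_vel': array([ 2.07530213e-04, -2.28065925e-03, -3.65647535e-03,  7.47140206e-05,
        9.20873640e-04,  1.38353116e-04]), 'joint_torque': array([-2.33356823e-04, -5.16708970e+01, -3.68590987e+01, -9.03411114e-05,
        6.37609890e-03,  1.97394058e-05]), 'tool_pos': array([0.16090916, 0.65522263, 0.40349318]), 'tcp_rot': array([-3.77309893e-01, -3.11858380e+00,  3.10777635e-03]), 'wrist_force': array([ 0.50246901,  0.04079836, -0.21291628]), 'torque': array([0.00169637, 0.03317373, 0.00389446]), 'grip_force': 0.0, 'width': 1.0016386612948054}
```

View pics/scene0.png

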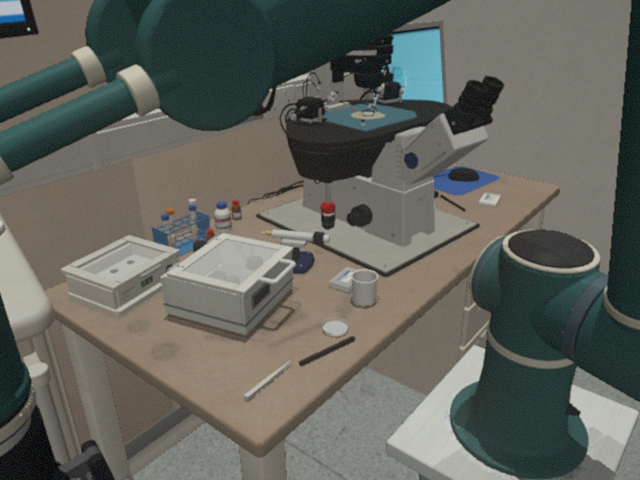

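View pics/side0.png

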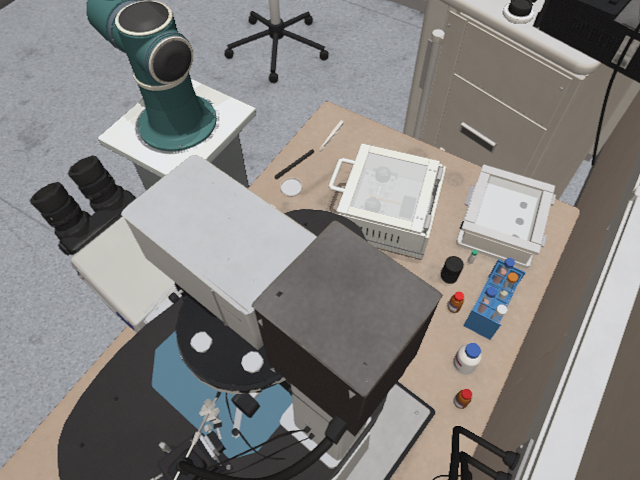

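The scene view shows the puller around (230,280) with its handle at about (275,275); the side view shows it around (390,200), handle at about (340,177). I'll enlarge both.

Run:
```python
import cv2,numpy as np
a=cv2.imread('pics/scene0.png')[215:345,150:310]; b=cv2.imread('pics/side0.png')[130:260,310:470]
cv2.imwrite('pics/crop.png',np.hstack([cv2.resize(x,(400*1,325),interpolation=cv2.INTER_CUBIC) for x in(a,b)]))
```

```text
(no output)
```

View pics/crop.png

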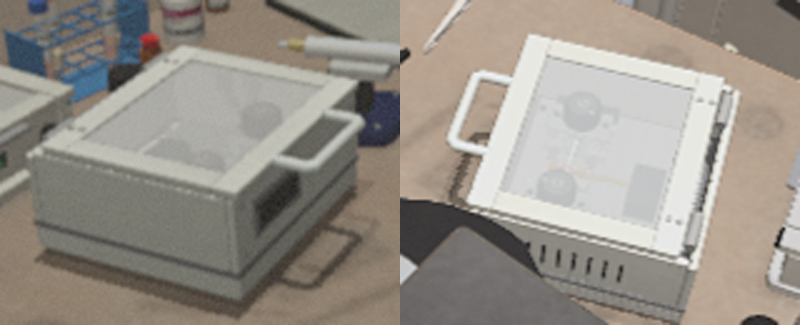

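Run:
```python
from h import *
import pickle
from scipy.optimize import least_squares
d=pickle.load(open('cal.pkl','rb'))
L=np.array([[-104,104,109],[86,104,109],[-104,-104,109],[86,-104,109],[-142,38,106],[-142,-38,106]])/1e3
S=np.array([[362,144.4],[439.6,160.8],[337.2,213.2],[418.8,230.8],[338.8,160],[330,190]])
C=np.array([[242.8,291.8],[165.2,275.8],[290.8,247.8],[222.8,234.2],[273.2,281],[294,263.8]])
def W(p,L=L):
    c,s=np.cos(p[2]),np.sin(p[2]); return np.c_[p[0]+c*L[:,0]-s*L[:,1],p[1]+s*L[:,0]+c*L[:,1],L[:,2]]
f=lambda p:np.r_[(proj(d['side'],W(p))-S).ravel(),(proj(d['scene'],W(p))-C).ravel()]
for i in range(1):
  r=least_squares(f,[.6,.2,0],loss='soft_l1'); print(r.x,np.degrees(r.x[2]),r.cost);print(f(r.x).reshape(-1,2).round(1))
P=np.array([[-137,0,106],[-35,48,94],[-35,-48,94],[90,0,103]])/1e3
print(W(r.x,P)); np.save('pose.npy',r.x)
print([atz(d['side'],S[i],.109) for i in range(4)])
for n,u,z in[('scene',(363,285),.03),('scene',(335,328),.012),('scene',(327,350),.006),('scene',(268,380),.006),('scene',(343,279),.016)]: print(atz(d[n],u,z))
```

```text
[0.64166221 0.02940903 0.2520016 ] 14.43862794516993 22.821944420423755
[[-0.5 -1.6]
 [ 1.2 -0.1]
 [-0.6 -2.6]
 [ 4.   1.5]
 [-0.5  0.2]
 [-1.2 -5.3]
 [ 0.1 -0.4]
 [-1.6 -3.6]
 [ 1.1 -1.2]
 [-2.5 -2. ]
 [ 3.4 -0.2]
 [-0.3  0.2]]
[[ 0.50898932 -0.00475094  0.106     ]
 [ 0.59579922  0.06716597  0.094     ]
 [ 0.61973613 -0.0258019   0.094     ]
 [ 0.72881958  0.05184989  0.103     ]]
[array([0.51859205, 0.10026097, 0.109     ]), array([0.69673111, 0.14975798, 0.109     ]), array([ 0.57148166, -0.10241024,  0.109     ]), array([ 0.74199403, -0.05088111,  0.109     ])]
[ 0.41943006 -0.16698749  0.03      ]
[ 0.38410901 -0.01795874  0.012     ]
[0.35718663 0.04249744 0.006     ]
[0.38703026 0.17580267 0.006     ]
[ 0.48507502 -0.18011729  0.016     ]
```

```bash
cat >> h.py <<'E'
def go(grasp,ydir,n=None):
    """rows info to bring the grasp point to 'grasp' with tool down, tool y along yaw ydir (deg, mod 180)"""
    s=bot.read_state(); R=Ro.from_rotvec(s['tcp_rot']).as_matrix(); a=np.radians(ydir)
    y=np.array([np.cos(a),np.sin(a),0]); 
    if y@R[:,1]<0: y=-y
    z=np.array([0,0,-1.]); Rt=np.c_[np.cross(y,z),y,z]
    D=np.array(grasp)-np.array([0,0,-.155])-s['tool_pos']
    print('t',s['time'],'tcp',s['tool_pos'].round(4),'D tool mm',(R.T@D*1e3).round(1),'rot tool deg',np.degrees(Ro.from_matrix(R.T@Rt).as_rotvec()).round(2),'F',s['wrist_force'].round(1),'q',s['q'].round(2))
    return R,Rt,D
E
python3 - <<'E'
from h import *
R,Rt,D=go([.47,-.01,.25],14.4);print(R.round(3),'\n',Rt.round(3))
print((Rt.T@D*1e3).round(1))
E
```

```text
t 0.15 tcp [0.1609 0.6553 0.4036] D tool mm [-4.588e+02 -5.724e+02 -4.000e-01] rot tool deg [-9.00e-02  5.00e-02  6.18e+01] F [ 0.3 -0.7 -0. ] q [ 1.29  0.26  1.61  0.    1.27 -0.04]
[[-0.971  0.239 -0.   ]
 [ 0.239  0.971 -0.002]
 [ 0.    -0.002 -1.   ]] 
 [[-0.249  0.969  0.   ]
 [ 0.969  0.249  0.   ]
 [ 0.     0.    -1.   ]]
[-721.2  133.9   -1.4]
```

```bash
R='{"dx":-36.1,"dy":-13.4,"az":3.09}'; python3 -m jog '[{"dx":-18,"dy":-6.7,"az":1.6},{"dx":-36.1,"dy":-13.4,"az":3.09},{"dx":-36.1,"dy":-13.4,"az":3.09},{"dx":-36.1,"dy":-13.4,"az":3.09},{"dx":-36.1,"dy":-13.4,"az":3.09},{"dx":-36.1,"dy":-13.4,"az":3.09},{"dx":-36.1,"dy":-13.4,"az":3.09},{"dx":-36.1,"dy":-13.4,"az":3.09},{"dx":-36.1,"dy":-13.4,"az":3.09},{"dx":-36.1,"dy":-13.4,"az":3.09},{"dx":-36.1,"dy":-13.4,"az":3.09},{"dx":-36.1,"dy":-13.4,"az":3.09},{"dx":-36.1,"dy":-13.4,"az":3.09},{"dx":-36.1,"dy":-13.4,"az":3.09},{"dx":-36.1,"dy":-13.4,"az":3.09},{"dx":-36.1,"dy":-13.4,"az":3.09},{"dx":-36.1,"dy":-13.4,"az":3.09},{"dx":-36.1,"dy":-13.4,"az":3.09},{"dx":-36.1,"dy":-13.4,"az":3.09},{"dx":-18,"dy":-6.7,"az":1.6}]' 0.3
python3 - <<'E'
from h import *
import pickle
go([.509,-.005,.106],14.4)
s,c=snap('wrist','w1.png');pickle.dump(KRt(c,s),open('w1.pkl','wb'))
E
```

```text
t 0.15 tcp [0.1609 0.6553 0.4036] D tool mm [-495.5 -557.9  143.6] rot tool deg [-9.00e-02  5.00e-02  6.18e+01] F [ 0.3 -0.7 -0. ] q [ 1.29  0.26  1.61  0.    1.27 -0.04]invalid input
```

View pics/w1.png

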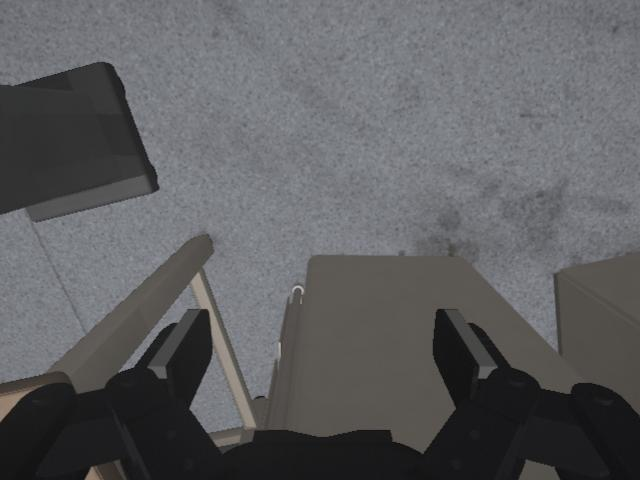

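The picture shows only the floor and the furniture, because the move was refused. I'll resend it with fewer rows.

```bash
python3 -m jog '[{"dx":-18,"dy":-6.7,"az":1.6},{"dx":-36.1,"dy":-13.4,"az":3.09},{"dx":-36.1,"dy":-13.4,"az":3.09},{"dx":-36.1,"dy":-13.4,"az":3.09},{"dx":-36.1,"dy":-13.4,"az":3.09},{"dx":-36.1,"dy":-13.4,"az":3.09},{"dx":-36.1,"dy":-13.4,"az":3.09},{"dx":-36.1,"dy":-13.4,"az":3.09},{"dx":-36.1,"dy":-13.4,"az":3.09},{"dx":-36.1,"dy":-13.4,"az":3.09}]' 0.3 40
```

```text
invalid input
```

```bash
python3 -m jog '[{"dx":-18,"dy":-6.7,"dz":0,"ax":0,"ay":0,"az":1.6}]' 0.3 40; python3 -m jog --help | head -20
```

```text
time: 0.28
tool_pos: [0.1749, 0.6457, 0.4041]
tcp_rot: [-0.417, -3.112, -0.0]
wrist_force: [1.0, 0.1, -0.1]
width: 0.882
grip_force: 0.0invalid input: not JSON, or not a number
```

All six keys are required.

```bash
python3 -m jog '[{"dx":-36,"dy":-13.4,"dz":0,"ax":0,"ay":0,"az":3.1},{"dx":-36,"dy":-13.4,"dz":0,"ax":0,"ay":0,"az":3.1},{"dx":-36,"dy":-13.4,"dz":0,"ax":0,"ay":0,"az":3.1},{"dx":-36,"dy":-13.4,"dz":0,"ax":0,"ay":0,"az":3.1},{"dx":-36,"dy":-13.4,"dz":0,"ax":0,"ay":0,"az":3.1},{"dx":-36,"dy":-13.4,"dz":0,"ax":0,"ay":0,"az":3.1},{"dx":-36,"dy":-13.4,"dz":0,"ax":0,"ay":0,"az":3.1},{"dx":-36,"dy":-13.4,"dz":0,"ax":0,"ay":0,"az":3.1},{"dx":-36,"dy":-13.4,"dz":0,"ax":0,"ay":0,"az":3.1},{"dx":-36,"dy":-13.4,"dz":0,"ax":0,"ay":0,"az":3.1},{"dx":-36,"dy":-13.4,"dz":0,"ax":0,"ay":0,"az":3.1},{"dx":-36,"dy":-13.4,"dz":0,"ax":0,"ay":0,"az":3.1},{"dx":-36,"dy":-13.4,"dz":0,"ax":0,"ay":0,"az":3.1},{"dx":-36,"dy":-13.4,"dz":0,"ax":0,"ay":0,"az":3.1},{"dx":-36,"dy":-13.4,"dz":0,"ax":0,"ay":0,"az":3.1},{"dx":-36,"dy":-13.4,"dz":0,"ax":0,"ay":0,"az":3.1},{"dx":-36,"dy":-13.4,"dz":0,"ax":0,"ay":0,"az":3.1},{"dx":-36,"dy":-13.4,"dz":0,"ax":0,"ay":0,"az":3.1},{"dx":-18,"dy":-6.7,"dz":0,"ax":0,"ay":0,"az":3.1},{"dx":0,"dy":0,"dz":0,"ax":0,"ay":0,"az":1.5}]'
python3 - <<'E'
from h import *
import pickle
go([.509,-.005,.106],14.4)
s,c=snap('wrist','w1.png');k=KRt(c,s);pickle.dump(k,open('w1.pkl','wb'))
p=np.load('pose.npy');cc,ss=np.cos(p[2]),np.sin(p[2])
for q in [(-137,38,106),(-137,-38,106),(-104,38,109),(-104,-38,109)]:
    q=np.array(q)/1e3; print(proj(k,[p[0]+cc*q[0]-ss*q[1],p[1]+ss*q[0]+cc*q[1],q[2]]))
E
```

```text
time: 1.95
tool_pos: [0.4864, 0.0344, 0.4046]
tcp_rot: [1.938, 2.472, -0.002]
wrist_force: [0.9, 0.2, 0.2]
width: 0.303
grip_force: 0.0
t 1.95 tcp [0.4864 0.0344 0.4046] D tool mm [-43.4  12.7 143.6] rot tool deg [-0.04  0.1  -0.58] F [0.9 0.2 0.2] q [ 0.02 -0.1   1.99 -0.    1.25 -0.22]
[[338.59669246 233.61934002]]
[[338.29731688 325.23333958]]
[[384.37995537 234.42285127]]
[[380.51764644 326.88369477]]
```

View pics/w1.png

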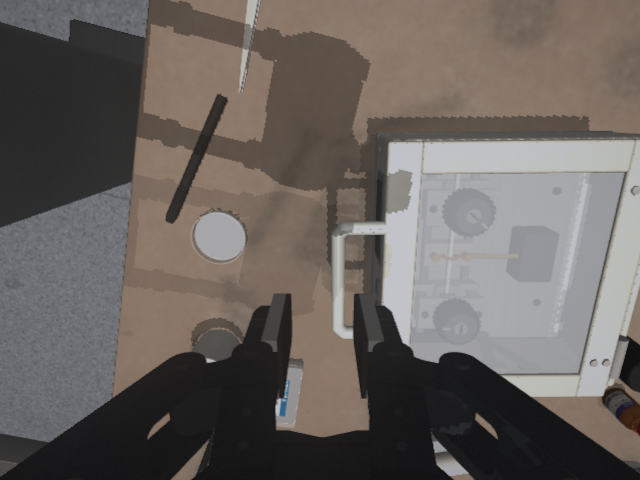

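The wrist view shows the handle bar along u≈338, v 225–335 (middle about 280). That matches the fitted pose to within 1 px. The lid's front edge at u≈384 also agrees, and the knobs are visible at (468,213) and (457,320). Next I'll align and descend.

```bash
python3 -m jog '[{"dx":-22,"dy":6.5,"dz":0,"ax":0,"ay":0,"az":-0.3},{"dx":-21.4,"dy":6.2,"dz":20,"ax":0,"ay":0,"az":-0.3},{"dx":0,"dy":0,"dz":30,"ax":0,"ay":0,"az":0},{"dx":0,"dy":0,"dz":30,"ax":0,"ay":0,"az":0},{"dx":0,"dy":0,"dz":20,"ax":0,"ay":0,"az":0},{"dx":0,"dy":0,"dz":0,"ax":0,"ay":0,"az":0}]'
python3 - <<'E'
from h import *
go([.509,-.005,.106],14.4)
s,c=snap('wrist','w2.png')
E
```

```text
time: 2.5
tool_pos: [0.5071, -0.0006, 0.2994]
tcp_rot: [-1.911, -2.483, 0.009]
wrist_force: [-0.5, 0.4, -0.8]
width: 0.301
grip_force: 0.0
t 2.5 tcp [ 0.5071 -0.0006  0.2994] D tool mm [-4.9  1.  38.4] rot tool deg [-0.54 -0.18  0.45] F [-0.5  0.4 -0.8] q [-0.05  0.04  2.06  0.    1.05 -0.31]
```

View pics/w2.png

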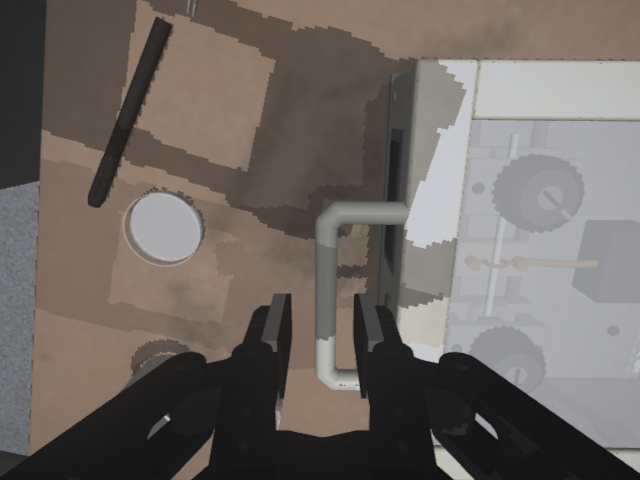

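The bar (u≈326) is centred between the fingers (283 and 365), so I'll descend the rest and close.

```bash
python3 -m jog '[{"dx":-4,"dy":1,"dz":15,"ax":-0.5,"ay":-0.2,"az":0.4},{"dx":0,"dy":0,"dz":15,"ax":0,"ay":0,"az":0},{"dx":0,"dy":0,"dz":8,"ax":0,"ay":0,"az":0},{"dx":0,"dy":0,"dz":0,"ax":0,"ay":0,"az":0},{"dx":0,"dy":0,"dz":0,"ax":0,"ay":0,"az":0}]';python3 -m jog '[{"dx":0,"dy":0,"dz":0,"ax":0,"ay":0,"az":0},{"dx":0,"dy":0,"dz":0,"ax":0,"ay":0,"az":0},{"dx":0,"dy":0,"dz":0,"ax":0,"ay":0,"az":0},{"dx":0,"dy":0,"dz":0,"ax":0,"ay":0,"az":0}]' 0 40
python3 - <<'E'
from h import *
R,_,_=go([.509,-.005,.106],14.4);print(R.round(3))
E
```

```text
time: 2.97
tool_pos: [0.5123, -0.0044, 0.2676]
tcp_rot: [1.919, 2.476, 0.009]
wrist_force: [0.3, 0.3, -0.1]
width: 0.298
grip_force: 0.0
time: 3.3
tool_pos: [0.5087, -0.0053, 0.2673]
tcp_rot: [1.924, 2.483, -0.006]
wrist_force: [-16.6, -4.3, 11.7]
width: 0.097
grip_force: 39.1
t 3.3 tcp [ 0.5087 -0.0053  0.2673] D tool mm [0.3 0.4 6.3] rot tool deg [-0.16  0.16  0.07] F [-16.6  -4.3  11.7] q [-0.06  0.08  2.09 -0.    0.97 -0.31]
[[-0.25   0.968 -0.002]
 [ 0.968  0.25  -0.003]
 [-0.003 -0.003 -1.   ]]
```

```bash
python3 -m jog '[{"dx":0,"dy":0.8,"dz":-15.8,"ax":0,"ay":0,"az":0},{"dx":0,"dy":1.9,"dz":-15.7,"ax":0,"ay":0,"az":0},{"dx":0,"dy":3.0,"dz":-15.6,"ax":0,"ay":0,"az":0},{"dx":0,"dy":4.0,"dz":-15.3,"ax":0,"ay":0,"az":0},{"dx":0,"dy":5.1,"dz":-15.0,"ax":0,"ay":0,"az":0},{"dx":0,"dy":6.1,"dz":-14.6,"ax":0,"ay":0,"az":0},{"dx":0,"dy":7.1,"dz":-14.1,"ax":0,"ay":0,"az":0},{"dx":0,"dy":8.1,"dz":-13.6,"ax":0,"ay":0,"az":0},{"dx":0,"dy":9.0,"dz":-13.0,"ax":0,"ay":0,"az":0},{"dx":0,"dy":9.9,"dz":-12.4,"ax":0,"ay":0,"az":0},{"dx":0,"dy":0,"dz":0,"ax":0,"ay":0,"az":0},{"dx":0,"dy":0,"dz":0,"ax":0,"ay":0,"az":0}]'
python3 - <<'E'
from h import *
a=np.radians(40.8); P=np.load('pose.npy');c,s=np.cos(P[2]),np.sin(P[2]); x=.09-.227*np.cos(a)
go([P[0]+c*x,P[1]+s*x,.103+.227*np.sin(a)],14.4)
E
```

```text
time: 4.3
tool_pos: [0.5618, 0.0086, 0.4162]
tcp_rot: [1.921, 2.479, -0.001]
wrist_force: [-16.0, -4.2, 12.2]
width: 0.095
grip_force: 39.7
t 4.3 tcp [0.5618 0.0086 0.4162] D tool mm [0.3 0.6 9.8] rot tool deg [0.15 0.27 0.04] F [-16.   -4.2  12.2] q [-0.03  0.04  1.84 -0.    1.26 -0.28]
```

```bash
python3 -m jog '[{"dx":0,"dy":10.5,"dz":-11.9,"ax":0,"ay":0,"az":0},{"dx":0,"dy":11.3,"dz":-11.2,"ax":0,"ay":0,"az":0},{"dx":0,"dy":12.1,"dz":-10.3,"ax":0,"ay":0,"az":0},{"dx":0,"dy":12.8,"dz":-9.4,"ax":0,"ay":0,"az":0},{"dx":0,"dy":13.5,"dz":-8.5,"ax":0,"ay":0,"az":0},{"dx":0,"dy":14.0,"dz":-7.6,"ax":0,"ay":0,"az":0},{"dx":0,"dy":14.5,"dz":-6.5,"ax":0,"ay":0,"az":0},{"dx":0,"dy":15.0,"dz":-5.5,"ax":0,"ay":0,"az":0},{"dx":0,"dy":15.3,"dz":-4.5,"ax":0,"ay":0,"az":0},{"dx":0,"dy":12,"dz":-2.6,"ax":0,"ay":0,"az":0},{"dx":0,"dy":0,"dz":0,"ax":0,"ay":0,"az":0},{"dx":0,"dy":0,"dz":0,"ax":0,"ay":0,"az":0}]'
python3 - <<'E'
from h import *
a=np.radians(82.8); P=np.load('pose.npy');c,s=np.cos(P[2]),np.sin(P[2]); x=.09-.227*np.cos(a)
go([P[0]+c*x,P[1]+s*x,.103+.227*np.sin(a)],14.4)
snap('side','s3.png')
b=cv2.imread('pics/s3.png')[60:260,270:510];cv2.imwrite('pics/s3c.png',cv2.resize(b,None,fx=2.5,fy=2.5))
E
```

```text
time: 5.3
tool_pos: [0.6904, 0.0416, 0.4939]
tcp_rot: [1.918, 2.473, 0.01]
wrist_force: [-0.7, -2.8, 6.2]
width: 0.095
grip_force: 40.0
t 5.3 tcp [0.6904 0.0416 0.4939] D tool mm [ 0.4 11.2 10.9] rot tool deg [0.69 0.31 0.01] F [-0.7 -2.8  6.2] q [ 0.02  0.25  1.46 -0.    1.42 -0.23]
```

View pics/s3c.png

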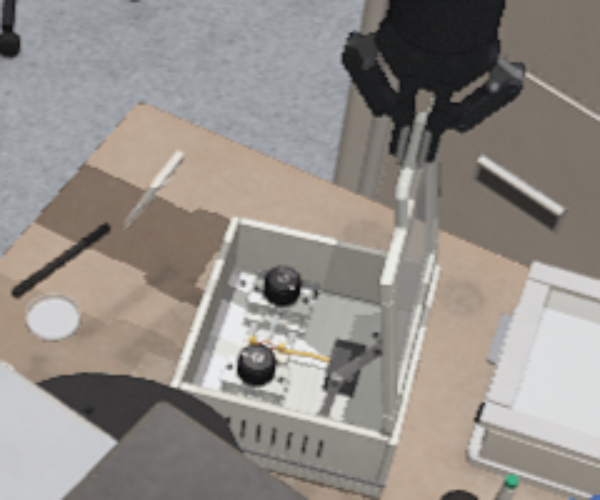

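The side view shows the lid almost vertical in the gripper (around (405,180)) and the stay links at about (355,370), nearly in line. I'll push slowly the last bit.

```bash
python3 -m jog '[{"dx":0,"dy":3,"dz":-0.4,"ax":0,"ay":0,"az":0},{"dx":0,"dy":3,"dz":-0.4,"ax":0,"ay":0,"az":0},{"dx":0,"dy":3,"dz":-0.4,"ax":0,"ay":0,"az":0},{"dx":0,"dy":0,"dz":0,"ax":0,"ay":0,"az":0},{"dx":0,"dy":0,"dz":0,"ax":0,"ay":0,"az":0}]';python3 -m jog '[{"dx":0,"dy":2,"dz":0,"ax":0,"ay":0,"az":0},{"dx":0,"dy":2,"dz":0,"ax":0,"ay":0,"az":0},{"dx":0,"dy":0,"dz":0,"ax":0,"ay":0,"az":0},{"dx":0,"dy":0,"dz":0,"ax":0,"ay":0,"az":0},{"dx":0,"dy":0,"dz":0,"ax":0,"ay":0,"az":0}]'
```

```text
time: 5.77
tool_pos: [0.6984, 0.0437, 0.4949]
tcp_rot: [1.919, 2.473, 0.01]
wrist_force: [2.5, -2.6, 5.1]
width: 0.094
grip_force: 40.3
time: 6.18
tool_pos: [0.7015, 0.0444, 0.4952]
tcp_rot: [1.92, 2.474, 0.007]
wrist_force: [-2.4, -3.2, 8.0]
width: 0.095
grip_force: 40.5
```

```bash
python3 -m jog '[{"dx":0,"dy":0,"dz":0,"ax":0,"ay":0,"az":0},{"dx":0,"dy":0,"dz":0,"ax":0,"ay":0,"az":0},{"dx":0,"dy":0,"dz":0,"ax":0,"ay":0,"az":0},{"dx":0,"dy":0,"dz":-15,"ax":0,"ay":0,"az":0},{"dx":0,"dy":0,"dz":-25,"ax":0,"ay":0,"az":0},{"dx":0,"dy":0,"dz":-30,"ax":0,"ay":0,"az":0},{"dx":0,"dy":0,"dz":0,"ax":0,"ay":0,"az":0},{"dx":0,"dy":0,"dz":0,"ax":0,"ay":0,"az":0},{"dx":0,"dy":0,"dz":0,"ax":0,"ay":0,"az":0},{"dx":0,"dy":0,"dz":0,"ax":0,"ay":0,"az":0},{"dx":0,"dy":0,"dz":0,"ax":0,"ay":0,"az":0}]' 0.35
python3 - <<'E'
from h import *
import pickle
go([.6,.067,.3],14.4)
s,c=snap('side','s4.png')
b=c['img'][60:260,270:510,::-1];cv2.imwrite('pics/s4c.png',cv2.resize(b,None,fx=3,fy=3,interpolation=cv2.INTER_CUBIC))
E
```

```text
time: 7.1
tool_pos: [0.7018, 0.0453, 0.5604]
tcp_rot: [1.922, 2.478, 0.004]
wrist_force: [0.1, -0.6, 0.2]
width: 0.346
grip_force: 0.0
t 7.1 tcp [0.7018 0.0453 0.5604] D tool mm [ 46.6 -93.8 104.7] rot tool deg [0.3  0.15 0.01] F [ 0.1 -0.6  0.2] q [ 0.03  0.27  1.32 -0.    1.55 -0.22]
```

View pics/s4c.png

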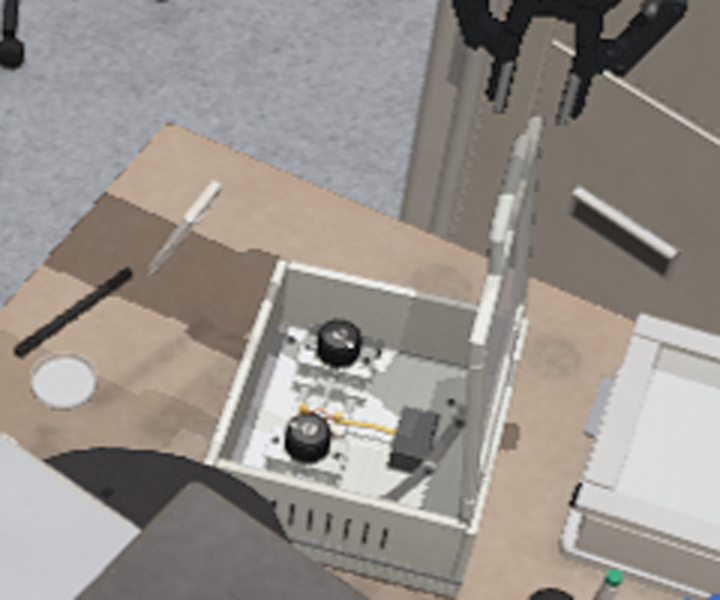

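The side view shows the lid standing by itself clear of the gripper, with the stay links straight at (430,465). The knobs are at about (339,335) left and (307,430) right in the crop. I'll triangulate the left knob.

Run:
```python
from h import *
import pickle
d=pickle.load(open('cal.pkl','rb'));w=pickle.load(open('w1.pkl','rb'))
for u in [(339,330),(307,427)]: print('side',atz(d['side'],(270+u[0]/3,60+u[1]/3),.094))
for u in [(470,213),(457,322)]: print('w1',atz(w,u,.092))
P=np.load('pose.npy');c,s=np.cos(P[2]),np.sin(P[2])
print(P[0]-c*.035-s*.048,P[1]-s*.035+c*.048)
go([.5958-.05*.25+.0,.0672-.0,.25],14.4)
```

```text
side [0.59356916 0.06871675 0.094     ]
side [ 0.61770927 -0.02636562  0.094     ]
w1 [0.59347945 0.0676003  0.092     ]
w1 [ 0.61606274 -0.02283441  0.092     ]
0.5957992186954993 0.06716596631280286
t 7.15 tcp [0.7018 0.0453 0.5606] D tool mm [  51.1 -110.2  154.9] rot tool deg [0.32 0.15 0.01] F [ 0.  -0.  -0.4] q [ 0.03  0.27  1.32 -0.    1.55 -0.22]
```

```bash
python3 -m jog '[{"dx":16.3,"dy":-32.7,"dz":0,"ax":0,"ay":0,"az":0},{"dx":16.3,"dy":-32.7,"dz":0,"ax":0,"ay":0,"az":0},{"dx":16.3,"dy":-32.7,"dz":0,"ax":0,"ay":0,"az":0},{"dx":0,"dy":0,"dz":12,"ax":0,"ay":0,"az":-7.05},{"dx":0,"dy":0,"dz":12,"ax":0,"ay":0,"az":-7.05},{"dx":0,"dy":0,"dz":12,"ax":0,"ay":0,"az":-7.05},{"dx":0,"dy":0,"dz":12,"ax":0,"ay":0,"az":-7.05},{"dx":0,"dy":0,"dz":12,"ax":0,"ay":0,"az":-7.05},{"dx":0,"dy":0,"dz":12,"ax":0,"ay":0,"az":-7.05},{"dx":0,"dy":0,"dz":12,"ax":0,"ay":0,"az":-7.05},{"dx":0,"dy":0,"dz":12,"ax":0,"ay":0,"az":-7.05},{"dx":0,"dy":0,"dz":12,"ax":0,"ay":0,"az":-7.05},{"dx":0,"dy":0,"dz":12,"ax":0,"ay":0,"az":-7.05},{"dx":0,"dy":0,"dz":12,"ax":0,"ay":0,"az":-7.05},{"dx":0,"dy":0,"dz":12,"ax":0,"ay":0,"az":-7.05},{"dx":0,"dy":0,"dz":12,"ax":0,"ay":0,"az":-7.05},{"dx":0,"dy":0,"dz":12,"ax":0,"ay":0,"az":-7.05},{"dx":0,"dy":0,"dz":12,"ax":0,"ay":0,"az":-7.05},{"dx":0,"dy":0,"dz":12,"ax":0,"ay":0,"az":-7.05},{"dx":0,"dy":0,"dz":10,"ax":0,"ay":0,"az":-7.05}]' 0.65;python3 -m jog '[{"dx":0,"dy":0,"dz":0,"ax":0,"ay":0,"az":0},{"dx":0,"dy":0,"dz":0,"ax":0,"ay":0,"az":0},{"dx":0,"dy":0,"dz":0,"ax":0,"ay":0,"az":0}]'
python3 - <<'E'
from h import *
import pickle
go([.5945,.068,.094],14.4-60)
s,c=snap('wrist','w5.png');k=KRt(c,s);pickle.dump(k,open('w5.pkl','wb'))
print(proj(k,[[.5945,.068,.094],[.5945,.068,.072]]))
E
```

```text
time: 8.82
tool_pos: [0.596, 0.0679, 0.3577]
tcp_rot: [-1.19, 2.901, -0.006]
wrist_force: [-0.8, -0.5, -1.2]
width: 0.653
grip_force: 0.0
time: 9.07
tool_pos: [0.5967, 0.068, 0.3599]
tcp_rot: [-1.176, 2.904, -0.007]
wrist_force: [0.1, 0.8, -0.4]
width: 0.65
grip_force: 0.0
t 9.0667 tcp [0.5967 0.068  0.3599] D tool mm [  2.2   2.3 110.9] rot tool deg [-0.42  0.34 -0.32] F [ 0.1  0.8 -0.4] q [ 0.07  0.15  1.82 -0.    1.16 -2.27]
[[328.49587994 237.71550425]
 [328.24706928 227.9743198 ]]
```

View pics/w5.png

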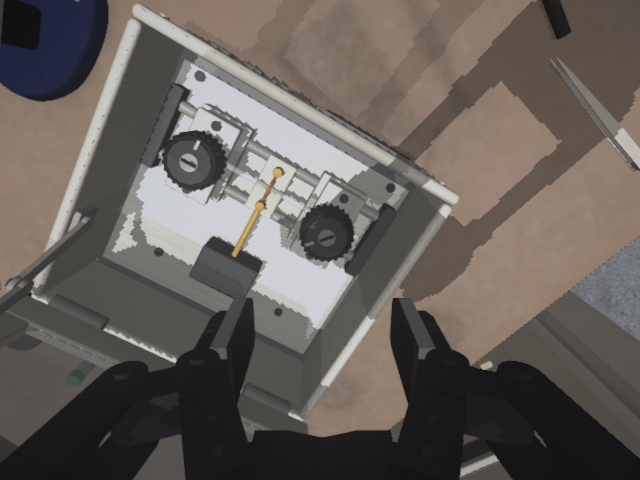

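The wrist view shows the left knob's slotted centre at about (327,236). The prediction was (328,238), so the position is within a millimetre. Descending now; the final grasp point is at z = 94 mm.

```bash
python3 -m jog '[{"dx":2,"dy":2,"dz":25,"ax":-0.4,"ay":0.3,"az":-0.3},{"dx":0,"dy":0,"dz":25,"ax":0,"ay":0,"az":0},{"dx":0,"dy":0,"dz":22,"ax":0,"ay":0,"az":0},{"dx":0,"dy":0,"dz":18,"ax":0,"ay":0,"az":0},{"dx":0,"dy":0,"dz":12,"ax":0,"ay":0,"az":0},{"dx":0,"dy":0,"dz":6,"ax":0,"ay":0,"az":0},{"dx":0,"dy":0,"dz":0,"ax":0,"ay":0,"az":0},{"dx":0,"dy":0,"dz":0,"ax":0,"ay":0,"az":0},{"dx":0,"dy":0,"dz":0,"ax":0,"ay":0,"az":0}]'
python3 - <<'E'
from h import *
go([.5945,.068,.094],14.4-60)
E
```

```text
time: 9.87
tool_pos: [0.5949, 0.068, 0.2533]
tcp_rot: [-1.189, 2.904, -0.002]
wrist_force: [-0.2, 0.2, 0.2]
width: 0.647
grip_force: 0.0
t 9.8667 tcp [0.5949 0.068  0.2533] D tool mm [0.3 0.3 4.3] rot tool deg [-0.12  0.16  0.14] F [-0.2  0.2  0.2] q [ 0.07  0.26  1.91  0.    0.97 -2.28]
```

```bash
python3 -m jog '[{"dx":0,"dy":0,"dz":4,"ax":0,"ay":0,"az":0},{"dx":0,"dy":0,"dz":0,"ax":0,"ay":0,"az":0},{"dx":0,"dy":0,"dz":0,"ax":0,"ay":0,"az":0}]';  python3 -m jog '[{"dx":0,"dy":0,"dz":0,"ax":0,"ay":0,"az":0},{"dx":0,"dy":0,"dz":0,"ax":0,"ay":0,"az":0},{"dx":0,"dy":0,"dz":0,"ax":0,"ay":0,"az":0},{"dx":0,"dy":0,"dz":0,"ax":0,"ay":0,"az":0},{"dx":0,"dy":0,"dz":0,"ax":0,"ay":0,"az":0}]' 0.2 50
python3 - <<'E'
from h import *
go([.5945,.068,.094],14.4-60);print(bot.read_state()['torque'])
E
```

```text
time: 10.12
tool_pos: [0.5942, 0.068, 0.2481]
tcp_rot: [-1.19, 2.906, -0.001]
wrist_force: [-0.6, 0.6, 0.4]
width: 0.65
grip_force: 0.0
time: 10.53
tool_pos: [0.5946, 0.0675, 0.2484]
tcp_rot: [-1.19, 2.905, -0.002]
wrist_force: [0.3, -3.2, 4.4]
width: 0.369
grip_force: 49.6
t 10.5333 tcp [0.5946 0.0675 0.2484] D tool mm [-0.3  0.4 -0.6] rot tool deg [-0.12  0.07  0.16] F [ 0.3 -3.2  4.4] q [ 0.07  0.26  1.91 -0.    0.96 -2.28]
[-0.64847812 -0.12104218  0.0049942 ]
```

```bash
cat > t.py <<'E'
from h import *
s=bot.read_state();print('--q6',s['q'][5].round(3),'T',s['torque'].round(3),'F',s['wrist_force'].round(1),'w',round(s['width'],3))
E
python3 -m jog '[{"dx":0,"dy":0,"dz":0,"ax":0,"ay":0,"az":5},{"dx":0,"dy":0,"dz":0,"ax":0,"ay":0,"az":5},{"dx":0,"dy":0,"dz":0,"ax":0,"ay":0,"az":5}]' >/dev/null; python3 t.py
python3 -m jog '[{"dx":0,"dy":0,"dz":0,"ax":0,"ay":0,"az":5},{"dx":0,"dy":0,"dz":0,"ax":0,"ay":0,"az":5},{"dx":0,"dy":0,"dz":0,"ax":0,"ay":0,"az":5}]' >/dev/null; python3 t.py
python3 -m jog '[{"dx":0,"dy":0,"dz":0,"ax":0,"ay":0,"az":5},{"dx":0,"dy":0,"dz":0,"ax":0,"ay":0,"az":5}]' >/dev/null; python3 t.py
python3 -m jog '[{"dx":0,"dy":0,"dz":0,"ax":0,"ay":0,"az":5},{"dx":0,"dy":0,"dz":0,"ax":0,"ay":0,"az":5}]' >/dev/null; python3 t.py
python3 -m jog '[{"dx":0,"dy":0,"dz":0,"ax":0,"ay":0,"az":5},{"dx":0,"dy":0,"dz":0,"ax":0,"ay":0,"az":5}]' >/dev/null; python3 t.py
python3 -m jog '[{"dx":0,"dy":0,"dz":0,"ax":0,"ay":0,"az":5},{"dx":0,"dy":0,"dz":0,"ax":0,"ay":0,"az":5}]' >/dev/null; python3 t.py
```

```text
--q6 -2.01 T [-0.704 -0.122  0.019] F [ 1.4 -4.4  3.4] w 0.375
--q6 -1.748 T [-0.786 -0.141  0.007] F [ 1.5 -4.5  4.3] w 0.373
--q6 -1.574 T [-0.767 -0.156  0.029] F [ 0.3 -5.2  3.7] w 0.376
--q6 -1.399 T [-0.814 -0.104  0.042] F [ 0.6 -4.7  3.6] w 0.37
--q6 -1.225 T [-0.774 -0.09   0.013] F [ 0.  -4.3  4.4] w 0.371
--q6 -1.05 T [-0.8   -0.058  0.004] F [-0.1 -5.1  3.8] w 0.369
```

```bash
python3 -m jog '[{"dx":0,"dy":0,"dz":0,"ax":0,"ay":0,"az":5},{"dx":0,"dy":0,"dz":0,"ax":0,"ay":0,"az":5}]' >/dev/null; python3 t.py
python3 -m jog '[{"dx":0,"dy":0,"dz":0,"ax":0,"ay":0,"az":5},{"dx":0,"dy":0,"dz":0,"ax":0,"ay":0,"az":5}]' >/dev/null; python3 t.py
python3 -m jog '[{"dx":0,"dy":0,"dz":0,"ax":0,"ay":0,"az":5},{"dx":0,"dy":0,"dz":0,"ax":0,"ay":0,"az":5}]' >/dev/null; python3 t.py
python3 -m jog '[{"dx":0,"dy":0,"dz":0,"ax":0,"ay":0,"az":5},{"dx":0,"dy":0,"dz":0,"ax":0,"ay":0,"az":5}]' >/dev/null; python3 t.py
python3 -m jog '[{"dx":0,"dy":0,"dz":0,"ax":0,"ay":0,"az":5},{"dx":0,"dy":0,"dz":0,"ax":0,"ay":0,"az":5}]' >/dev/null; python3 t.py
```

```text
--q6 -0.876 T [-0.866 -0.098  0.073] F [ 1.  -5.3  4.4] w 0.375
--q6 -0.701 T [-0.956 -0.054  0.063] F [ 1.3 -5.1  3.2] w 0.374
--q6 -0.527 T [-0.869 -0.088  0.071] F [ 1.7 -5.4  3.9] w 0.373
--q6 -0.352 T [-0.897 -0.052  0.066] F [ 0.6 -5.1  4.2] w 0.369
--q6 -0.178 T [-0.881 -0.004  0.05 ] F [-0.5 -5.7  5.4] w 0.375
```

```bash
python3 -m jog '[{"dx":0,"dy":0,"dz":0,"ax":0,"ay":0,"az":5},{"dx":0,"dy":0,"dz":0,"ax":0,"ay":0,"az":5}]' >/dev/null; python3 t.py
python3 -m jog '[{"dx":0,"dy":0,"dz":0,"ax":0,"ay":0,"az":5},{"dx":0,"dy":0,"dz":0,"ax":0,"ay":0,"az":5}]' >/dev/null; python3 t.py
python3 -m jog '[{"dx":0,"dy":0,"dz":0,"ax":0,"ay":0,"az":5},{"dx":0,"dy":0,"dz":0,"ax":0,"ay":0,"az":5}]' >/dev/null; python3 t.py
python3 -m jog '[{"dx":0,"dy":0,"dz":0,"ax":0,"ay":0,"az":5},{"dx":0,"dy":0,"dz":0,"ax":0,"ay":0,"az":5}]' >/dev/null; python3 t.py
python3 -m jog '[{"dx":0,"dy":0,"dz":0,"ax":0,"ay":0,"az":5},{"dx":0,"dy":0,"dz":0,"ax":0,"ay":0,"az":5}]' >/dev/null; python3 t.py
```

```text
--q6 -0.003 T [-0.919  0.015 -0.004] F [ 0.7 -6.4  4.5] w 0.369
--q6 0.171 T [-0.829  0.025  0.103] F [-0.1 -5.   4.9] w 0.372
--q6 0.345 T [-0.725 -0.031  0.481] F [-0.6 -4.6  4.2] w 0.374
--q6 0.52 T [-0.659  0.011  0.117] F [ 0.1 -3.8  4.9] w 0.371
--q6 0.695 T [-0.86   0.06   0.108] F [ 0.6 -5.7  4.4] w 0.372
```

```bash
python3 -m jog '[{"dx":0,"dy":0,"dz":0,"ax":0,"ay":0,"az":0},{"dx":0,"dy":0,"dz":0,"ax":0,"ay":0,"az":0},{"dx":0,"dy":0,"dz":0,"ax":0,"ay":0,"az":0},{"dx":0,"dy":0,"dz":-10,"ax":0,"ay":0,"az":0},{"dx":0,"dy":0,"dz":-20,"ax":0,"ay":0,"az":0},{"dx":0,"dy":0,"dz":-20,"ax":0,"ay":0,"az":-7},{"dx":0,"dy":0,"dz":-20,"ax":0,"ay":0,"az":-7},{"dx":0,"dy":0,"dz":-20,"ax":0,"ay":0,"az":-7},{"dx":0,"dy":0,"dz":-20,"ax":0,"ay":0,"az":-7},{"dx":0,"dy":0,"dz":0,"ax":0,"ay":0,"az":-7},{"dx":0,"dy":0,"dz":0,"ax":0,"ay":0,"az":-7},{"dx":0,"dy":0,"dz":0,"ax":0,"ay":0,"az":-7},{"dx":0,"dy":0,"dz":0,"ax":0,"ay":0,"az":-7},{"dx":0,"dy":0,"dz":0,"ax":0,"ay":0,"az":-7},{"dx":0,"dy":0,"dz":0,"ax":0,"ay":0,"az":-7},{"dx":0,"dy":0,"dz":0,"ax":0,"ay":0,"az":-7},{"dx":0,"dy":0,"dz":0,"ax":0,"ay":0,"az":-7},{"dx":0,"dy":0,"dz":0,"ax":0,"ay":0,"az":-7}]' 0.65
python3 -m jog '[{"dx":0,"dy":0,"dz":0,"ax":0,"ay":0,"az":-7},{"dx":0,"dy":0,"dz":0,"ax":0,"ay":0,"az":-7},{"dx":0,"dy":0,"dz":0,"ax":0,"ay":0,"az":-7},{"dx":0,"dy":0,"dz":0,"ax":0,"ay":0,"az":-7},{"dx":0,"dy":0,"dz":0,"ax":0,"ay":0,"az":-7},{"dx":0,"dy":0,"dz":0,"ax":0,"ay":0,"az":-7},{"dx":0,"dy":0,"dz":0,"ax":0,"ay":0,"az":-7},{"dx":0,"dy":0,"dz":0,"ax":0,"ay":0,"az":-7},{"dx":0,"dy":0,"dz":0,"ax":0,"ay":0,"az":-7},{"dx":0,"dy":0,"dz":0,"ax":0,"ay":0,"az":-7},{"dx":0,"dy":0,"dz":0,"ax":0,"ay":0,"az":-7},{"dx":0,"dy":0,"dz":0,"ax":0,"ay":0,"az":-3},{"dx":0,"dy":0,"dz":0,"ax":0,"ay":0,"az":0},{"dx":0,"dy":0,"dz":0,"ax":0,"ay":0,"az":0},{"dx":0,"dy":0,"dz":0,"ax":0,"ay":0,"az":0}]' >/dev/null
python3 - <<'E'
from h import *
import pickle
go([.5945,.068,.094],14.4-60)
s,c=snap('wrist','w6.png');k=KRt(c,s);pickle.dump(k,open('w6.pkl','wb'))
print(proj(k,[[.5945,.068,.094],[.6190,-.025,.094]]))
o=[]
k5=pickle.load(open('w5.pkl','rb'))
for f,kk in (('w5',k5),('w6',k)):
    im=cv2.imread(f'pics/{f}.png'); row=[]
    for X,Y in((.5945,.068),(.6185,-.025)):
        g=.022; Q=np.array([[X-g,Y-g,.094],[X+g,Y-g,.094],[X+g,Y+g,.094],[X-g,Y+g,.094]])
        H=cv2.getPerspectiveTransform(proj(kk,Q).astype('f4'),np.float32([[0,299],[299,299],[299,0],[0,0]]))
        row.append(cv2.warpPerspective(im,H,(300,300),flags=cv2.INTER_CUBIC))
    o.append(np.hstack(row))
cv2.imwrite('pics/w56.png',np.clip(np.vstack(o)*1.6,0,255).astype('u1'))
E
```

```text
time: 14.87
tool_pos: [0.5939, 0.0683, 0.3583]
tcp_rot: [0.919, 3.003, 0.001]
wrist_force: [0.6, -0.0, 0.3]
width: 0.648
grip_force: 0.0
t 16.1167 tcp [0.5939 0.0681 0.358 ] D tool mm [ -0.3  -0.4 109. ] rot tool deg [-0.02  0.05  1.09] F [-0.3  0.6  0.6] q [ 0.07  0.15  1.83  0.    1.16 -2.29]
[[322.52897439 243.41163453]
 [185.50705816 165.98624277]]
```

View pics/w56.png

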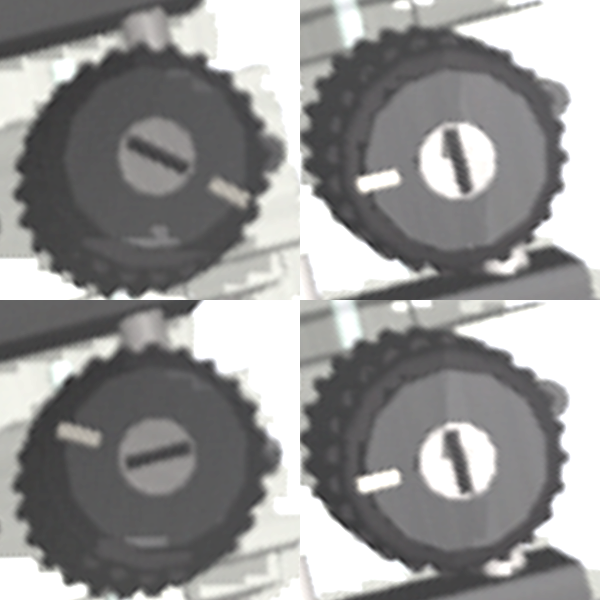

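The rectified crops compare before (top) and after (bottom). The left knob's mark went from about 27° to 194° and the screw slot from 24° to 167°. So the screw turned about 2.5 rad and is tight, and the limiter has slipped one click (about 0.45 rad). The right knob is unchanged. I'll regrasp and turn two more clicks, about 62°.

```bash
python3 -m jog '[{"dx":0,"dy":0,"dz":25,"ax":0,"ay":0,"az":0},{"dx":0,"dy":0,"dz":25,"ax":0,"ay":0,"az":0},{"dx":0,"dy":0,"dz":25,"ax":0,"ay":0,"az":0},{"dx":0,"dy":0,"dz":20,"ax":0,"ay":0,"az":0},{"dx":0,"dy":0,"dz":10,"ax":0,"ay":0,"az":0},{"dx":0,"dy":0,"dz":5,"ax":0,"ay":0,"az":0},{"dx":0,"dy":0,"dz":0,"ax":0,"ay":0,"az":0},{"dx":0,"dy":0,"dz":0,"ax":0,"ay":0,"az":0},{"dx":0,"dy":0,"dz":0,"ax":0,"ay":0,"az":0}]'
python3 -m jog '[{"dx":0,"dy":0,"dz":0,"ax":0,"ay":0,"az":0},{"dx":0,"dy":0,"dz":0,"ax":0,"ay":0,"az":0},{"dx":0,"dy":0,"dz":0,"ax":0,"ay":0,"az":0},{"dx":0,"dy":0,"dz":0,"ax":0,"ay":0,"az":0},{"dx":0,"dy":0,"dz":0,"ax":0,"ay":0,"az":0}]' 0.2 50; python3 t.py
python3 -m jog '[{"dx":0,"dy":0,"dz":0,"ax":0,"ay":0,"az":5},{"dx":0,"dy":0,"dz":0,"ax":0,"ay":0,"az":5}]' >/dev/null; python3 t.py
python3 -m jog '[{"dx":0,"dy":0,"dz":0,"ax":0,"ay":0,"az":5},{"dx":0,"dy":0,"dz":0,"ax":0,"ay":0,"az":5}]' >/dev/null; python3 t.py
python3 -m jog '[{"dx":0,"dy":0,"dz":0,"ax":0,"ay":0,"az":5},{"dx":0,"dy":0,"dz":0,"ax":0,"ay":0,"az":5}]' >/dev/null; python3 t.py
python3 -m jog '[{"dx":0,"dy":0,"dz":0,"ax":0,"ay":0,"az":5},{"dx":0,"dy":0,"dz":0,"ax":0,"ay":0,"az":5}]' >/dev/null; python3 t.py
python3 -m jog '[{"dx":0,"dy":0,"dz":0,"ax":0,"ay":0,"az":5},{"dx":0,"dy":0,"dz":0,"ax":0,"ay":0,"az":5}]' >/dev/null; python3 t.py
python3 -m jog '[{"dx":0,"dy":0,"dz":0,"ax":0,"ay":0,"az":5},{"dx":0,"dy":0,"dz":0,"ax":0,"ay":0,"az":5},{"dx":0,"dy":0,"dz":0,"ax":0,"ay":0,"az":2}]' >/dev/null; python3 t.py
```

```text
time: 16.92
tool_pos: [0.595, 0.068, 0.2494]
tcp_rot: [-1.215, 2.893, -0.002]
wrist_force: [-0.4, -0.0, -0.2]
width: 0.646
grip_force: 0.0
time: 17.33
tool_pos: [0.5949, 0.0679, 0.2494]
tcp_rot: [-1.215, 2.894, -0.002]
wrist_force: [-0.5, -1.1, 6.7]
width: 0.369
grip_force: 49.4
--q6 -2.294 T [-0.189  0.093  0.024] F [-0.5 -1.1  6.7] w 0.369
--q6 -2.116 T [-0.191 -0.032  0.535] F [ 0.5 -0.6  5.7] w 0.374
--q6 -1.941 T [-0.315 -0.041  0.141] F [-0.  -2.3  4.6] w 0.374
--q6 -1.766 T [-0.477 -0.043  0.133] F [-0.2 -2.4  5.6] w 0.37
--q6 -1.592 T [-0.543  0.013  0.535] F [ 0.4 -2.2  5.7] w 0.375
--q6 -1.417 T [-0.412 -0.115  0.038] F [ 0.2 -2.9  6. ] w 0.371
--q6 -1.208 T [-0.759  0.068  0.186] F [ 0.1 -4.2  5.4] w 0.375
```

Two more click peaks appeared in the torque. Now I'll let go and lift clear, then check the mark, slot and lid by code.

```bash
python3 -m jog '[{"dx":0,"dy":0,"dz":0,"ax":0,"ay":0,"az":0},{"dx":0,"dy":0,"dz":0,"ax":0,"ay":0,"az":0},{"dx":0,"dy":0,"dz":0,"ax":0,"ay":0,"az":0},{"dx":0,"dy":0,"dz":-10,"ax":0,"ay":0,"az":0},{"dx":0,"dy":0,"dz":-20,"ax":0,"ay":0,"az":0},{"dx":0,"dy":0,"dz":-25,"ax":0,"ay":0,"az":0},{"dx":0,"dy":0,"dz":-25,"ax":0,"ay":0,"az":0},{"dx":0,"dy":0,"dz":-20,"ax":0,"ay":0,"az":0},{"dx":0,"dy":0,"dz":-10,"ax":0,"ay":0,"az":0},{"dx":0,"dy":0,"dz":0,"ax":0,"ay":0,"az":0},{"dx":0,"dy":0,"dz":0,"ax":0,"ay":0,"az":0},{"dx":0,"dy":0,"dz":0,"ax":0,"ay":0,"az":0}]' 0.65
python3 - <<'E'
from h import *
import pickle
s,c=snap('wrist','w7.png');k=KRt(c,s)
def ang(f,kk,X,Y):
    im=cv2.imread(f'pics/{f}.png')
    g=.022; Q=np.array([[X-g,Y-g,.094],[X+g,Y-g,.094],[X+g,Y+g,.094],[X-g,Y+g,.094]])
    H=cv2.getPerspectiveTransform(proj(kk,Q).astype('f4'),np.float32([[0,299],[299,299],[299,0],[0,0]]))
    w=cv2.warpPerspective(im,H,(300,300),flags=cv2.INTER_CUBIC); v=w.min(2).astype(float)
    yy,xx=np.mgrid[:300,:300];r=np.hypot(xx-157,yy-155)
    m=(r>62)&(r<88)&(v>88); n,l,st,ce=cv2.connectedComponentsWithStats(m.astype('u1'))
    for i in range(1,n):
        if 150<st[i,4]<1500: print(f,'mark',st[i],np.degrees(np.arctan2(ce[i][1]-155,ce[i][0]-157))%360)
    m=(r<32)&(v<np.percentile(v[r<32],28)); p=np.argwhere(m)[:,::-1].astype(float); p-=p.mean(0); u=np.linalg.svd(p,full_matrices=False)[2][0]
    print(f,'slot',np.degrees(np.arctan2(u[1],u[0]))%180)
for f,kk in(('w5',pickle.load(open('w5.pkl','rb'))),('w6',pickle.load(open('w6.pkl','rb'))),('w7',k)): ang(f,kk,.5945,.068)
_,c=snap('side','s7.png'); a=cv2.imread('pics/s4.png').astype(int);b=cv2.imread('pics/s7.png').astype(int)
print('lid region diff',np.abs(a-b)[110:235,425:445].mean(), 'bystanders',np.abs(a-b)[120:200,270:345].mean())
E
```

```text
time: 19.42
tool_pos: [0.5933, 0.068, 0.356]
tcp_rot: [-0.449, -3.107, 0.0]
wrist_force: [-0.2, -0.3, -0.6]
width: 0.651
grip_force: 0.0
w5 mark [211 180  27  21 318] 27.02567853795958
w5 slot 25.73078681562738
w6 mark [ 71 127  28  18 320] 195.01369268481054
w6 slot 165.22024708556677
w7 mark [133  68  17  28 320] 258.1503955357643
w7 slot 165.03145357572438
lid region diff 8.259066666666667 bystanders 7.797166666666667
```

```bash
python3 -c "
from workcell import bot
print(bot.finish_job())"
```

```text
the job is handed in; nothing more can be done
None
```

The job is handed in, with no verdict returned: the lid stood up on its straightened stay when I let it go (my last look at it was before the clamp work), the left clamp is tight with about 1.6 rad (three clicks) of slip, the right knob had not moved when last checked (before the final two clicks), and the gripper is clear.

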